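# Pin a drilled riser onto its base block

### The arm

A 6-joint arm with a two-finger parallel gripper is mounted at the origin on the work surface; the furniture and walls round the work are solid. World frame = base frame: x ahead of the robot, y to its left, z up, the work surface at z = 0. Lengths are in m, angles in rad, forces in N, time in s.
With the tool pointing down it reaches from about 0.2 to 0.875 m from the base axis. Payload 3.4 kg.
Tool frame: the origin (TCP) lies on the centre line of the jaws, within the pads' length; the fingertips stand 22 mm ahead of it and the grasp point (between the pads) lies 3 mm ahead of it; z points along the fingers, y is the line along which they close (so a half turn about z gives the same grasp; the last joint's range is limited). The gripper opens to 94 mm and grips with 3 to 60 N. Pads are 16 mm wide; open, the fingers measure 119 mm over their backs; the gripper's body (75 mm by 177 mm) begins 78 mm behind the grasp point.
Start: joints at [-1.443, 0.276, 1.505, -0, 1.361, -0.121], TCP at [0.142, -0.557, 0.227] pointing down, gripper open.
Joint ranges: [-2.89, 2.89], [-0.75, 2.08], [0.22, 2.7], [-1.18, 4.32], [0.11, 2.71], [-2.7, 2.7]. Speed limits (rad/s): [2.57, 2.57, 3.14, 3.14, 3.14, 3.14].

### API

Orientations are given as a rotation vector (axis times angle).
In Python, from cell import telemetry, snapshot, bot gives the robot as it stands.
- The arm moves only by the tool play_rows, never from a script. Its argument "increments" is a list of rows, each an object of numbers: "x", "y", "z": the shift along the world's x, y, z in m; "roll": the turn about the world's z in degrees. In form: [{"x": .., "y": .., "z": .., "roll": ..}, ...]. A call has 1 to 5 rows; each row is the pose to reach, as a shift and turn from the pose commanded when the call began; what a row does not reach only later rows make up. A row lasts 1/10 s, in which the tool goes at most 50 mm and 8.59 degrees, less where a joint would pass 70% of its speed; a pose out of reach is approached as far as the arm can. A call with a gripper value outside its range is refused whole. "claw" is the opening, from 0 (shut) to 1 (fully open), set as the call begins (left out, the last holds). The fingers move at their own pace and stop on an object; "newtons" is the grip in N (left out, the last holds). Time passes only in rows, so rows that repeat a pose let the fingers close. It gives the time, the measured TCP pose, the force, the opening and the grip force at its end, in the units of the state.
- telemetry.get_state(): the state, without advancing time (a new reading comes with each control period).
- snapshot(name): name is "scene" or "top" or "wrist"; returns a dict with "frame" (480x640x3 uint8, red, green, blue), "depth" (480x640 float32, m along the optical axis (not along the pixel's ray), 0 where there is no reading), "intrinsics" (3x3 intrinsics, pixels), "rvec" (rotation vector, rad) and "tvec" (3), from world to camera coordinates, as OpenCV has them. Camera axes: x right, y down, z forward; pixel columns grow to the right and rows downward; lengths in m; the calibration is good to about 2 mm. A picture is of the moment at which its call begins.
- bot.finish_job(): hands the job in; it is judged then, once.
The state is a dict: "time_s": time; "qpos": joint angles; "qd": joint speeds; "effort": joint torques, N m; "tcp_pos": TCP position; "tcp_rot": TCP orientation; "ft_force": force on the tool from outside, world axes, zero at the start; "ft_torque": the same for the moment, N m; "finger_gap": opening from 0.0 (shut) to 1.0 (fully open); "grip_force": force on a finger pad.
Only numpy, scipy, OpenCV 4.12 (cv2) and the standard library are available. Lean on these libraries where they do the work, as an engineer would, in place of code of your own. Each camera call takes 0.05 s, during which the arm holds its last target. There are 200 camera calls.

### The job

Set the riser with the large hole flat on top of the base block, squarely along it, so that their holes line up. Then take the long pin from the pin rack and put it down through both, until its flange rests on the riser, and let go.

Things in the scene. Friction and masses are not known exactly. Their poses are not given: they have to be found in the camera images.
- base_block: Loose pale wooden block, 130 (x) x 84 (y) x 40 (z) mm, 0.9 kg, lying on the work surface to the right of the pin rack. A plain vertical hole 32 mm across goes right through its centre. Origin: centre of the underside; x runs along its length, z up.
- riser: Loose brown wooden strip 120 (x) x 52 (y) x 20 (z) mm, 0.12 kg, lying flat right of the long diagonal timber, nearer the robot than the block. A vertical hole 32 mm across goes through its centre. Origin: centre of the underside; x along its length, z up; either way round will do. A like strip with a hole of only 10 mm lies near it and is not wanted; which lies nearer the timber varies.
- long_pin: Loose steel pin standing tip down in one hole of the pin rack. Origin: centre of the tip; z up along it. Shaft 16 mm across, 56 long, tip tapered; above it a flange 50 across, 6 thick; above that a round grip knob 28 across, 40 high (62 to 102 mm above the tip). 0.15 kg. 32 mm of bare shaft shows above the rack; the other, unwanted pin is shorter, its flange lies on the rack. Holes vary.
- pin_rack: Fixed dark wooden rack, 140 (x) x 62 (y) x 34 (z) mm, on the work surface right of the long diagonal timber, near its far end. Two holes 18 mm across and 24 mm deep, 40 mm either side of its centre along x. Origin: centre of the underside; z up.

How it is judged:
On the way:
1. the riser lies flat on the base block with the holes lined up, released (horizontal distance between riser and base_block below 0.014 m and distance between riser and base_block between 0.03 and 0.065 m and angle between the x axis of riser and the x axis of base_block, either way round below 0.26 rad and angle between the z axis of riser and the z axis of base_block, either way round below 0.1 rad and contact force between the fingers and riser below 0.1 N), for 0.2 s.
At the end, for the whole second after the job is handed in: The riser lies flat on the flat-lying base block, hole centres within 15 mm, long sides within 15 degrees; the long pin stands upright (7 degrees) through both holes, tip at most 10 mm above the block's underside and within 12 mm of its hole's centre; all released and at rest (horizontal distance between riser and base_block below 0.015 m and angle between the x axis of riser and the x axis of base_block, either way round below 0.26 rad and angle between the z axis of riser and the z axis of base_block, either way round below 0.1 rad and height (world z) of base_block below 0.01 m and angle between base_block's own z axis and vertical below 0.1 rad and z of long_pin in the frame of base_block below 0.01 m and horizontal distance between long_pin and base_block below 0.012 m and angle between long_pin's own z axis and vertical below 0.12 rad and contact force between riser and base_block above 0.1 N and linear speed of each of long_pin, riser below 0.03 m/s); the robot touches nothing.
It also fails if it takes over 58 s, if anything falls off the work surface, if the arm or the gripper's body presses on something with over 40 N, if the wrist force passes 120 N, or if a joint passes its speed limit or range.

## Working session

There is one attempt and no reset: what is moved stays moved. The work goes in short steps, Python scripts to look and compute and a tool call to move; the robot and the scene stay as the last step left them, time stands still between calls to the robot, and variables do not carry over. Pictures are saved under pics/ and viewed, at most 10 in all, crops included, and the job is handed in when it is done.

Besides the shell and the picture viewer there is one more tool, called after ">>>" as name([rows], argument=value, ...), one row to a line, values as JSON. play_rows: Moves the arm, as the interface text tells. Its arguments: {"type":"object","properties":{"increments":{"type":"array","items":{"type":"object","properties":{"x":{"type":"number"},"y":{"type":"number"},"z":{"type":"number"},"roll":{"type":"number"}}}},"claw":{"type":"number"},"newtons":{"type":"number"}},"required":["increments"]}

```bash
mkdir -p pics; ls
cat > h.py <<'E'
import numpy as np, cv2
from cell import telemetry, snapshot, bot
def pts(s):
    K=s["intrinsics"];d=s["depth"];R=cv2.Rodrigues(np.array(s["rvec"],float))[0];t=np.array(s["tvec"]).ravel()
    v,u=np.indices(d.shape)
    P=np.stack([(u-K[0][2])/K[0][0]*d,(v-K[1][2])/K[1][1]*d,d],-1)
    W=(P-t)@R
    W[d<=0]=np.nan
    return W
def save(s,n): cv2.imwrite("pics/"+n,cv2.cvtColor(s["frame"],cv2.COLOR_RGB2BGR))
E
python3 - <<'E'
from h import *
for n in("top","scene"):
    s=snapshot(n);save(s,n+"0.png");np.save(n+"0.npy",pts(s))
    R=cv2.Rodrigues(np.array(s["rvec"],float))[0];print(n,-R.T@np.array(s["tvec"]).ravel(),R[2])
print(telemetry.get_state())
E
```

```text
pics
top [ 0.389011  -0.2607797  0.8679116] [ 0.17036437  0.03025291 -0.98491662]
scene [ 0.20912226 -0.92880113  0.4253609 ] [ 0.37938882  0.80814507 -0.4505171 ]
{'time_s': 0.1, 'qpos': array([-1.44298689e+00,  2.76503280e-01,  1.50595396e+00, -3.98103751e-05,
        1.36074048e+00, -1.21014657e-01]), 'qd': array([ 3.45134754e-05, -4.73726616e-03, -2.00638242e-03,  8.51301760e-04,
       -1.59680767e-03,  9.59944416e-06]), 'effort': array([ 1.46838840e-03, -4.05455089e+01, -2.37779599e+01,  7.03746057e-02,
        2.98584381e-02, -4.89359627e-05]), 'tcp_pos': array([ 0.14151448, -0.55683024,  0.22672842]), 'tcp_rot': array([-3.11571651e+00, -3.89658286e-01,  6.96786215e-05]), 'ft_force': array([-0.11866984, -0.58645096, -0.03736159]), 'ft_torque': array([ 0.01515345,  0.02910479, -0.01383243]), 'grip_force': 0.0, 'finger_gap': 1.0007407944347761}
```

View pics/top0.png

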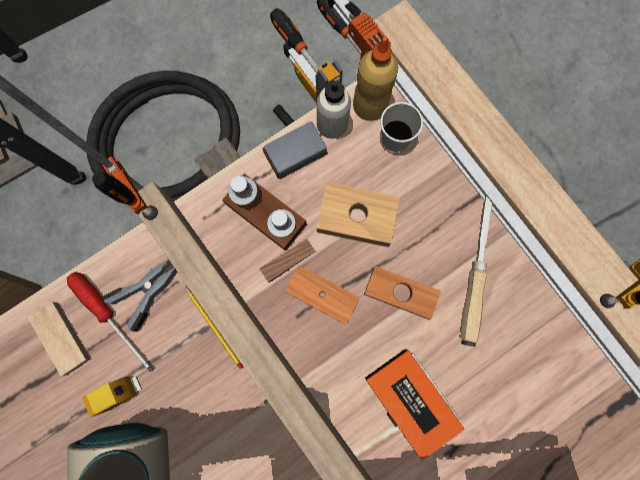

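View pics/scene0.png

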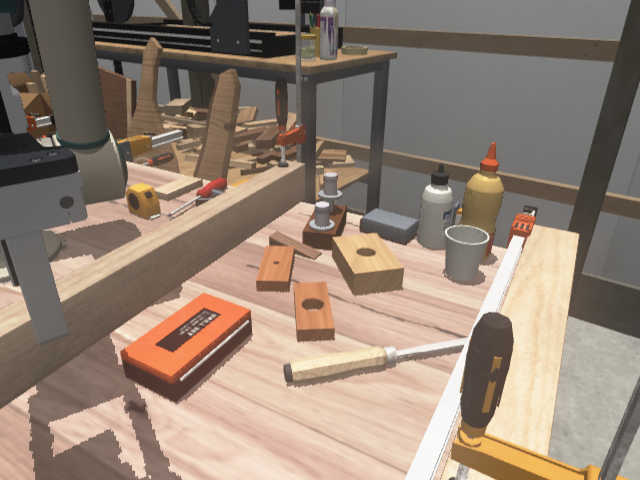

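The top view shows the wanted riser (large hole) at pixel (402,292) and the small-holed strip at (322,294). The base block is at (358,213), and the rack pins are at (242,188) and (281,222). Next I'll measure them by height.

Run:
```python
from h import *
W=np.load("top0.npy")
def comp(seed,z0,z1,nm):
    m=((W[...,2]>z0)&(W[...,2]<z1)).astype(np.uint8)
    _,l=cv2.connectedComponents(m,connectivity=4)
    k=l==l[seed[1],seed[0]]
    p=W[k]; r=cv2.minAreaRect((p[:,:2]*1000).astype(np.float32))
    print(nm,l[seed[1],seed[0]],len(p),r,"z",np.median(p[:,2]),"mean",p[:,:2].mean(0))
    # hole: contour hierarchy
    c,h=cv2.findContours(k.astype(np.uint8),cv2.RETR_CCOMP,cv2.CHAIN_APPROX_NONE)
    for cc,hh in zip(c,h[0]):
        if hh[3]>=0 and len(cc)>8:
            q=cc[:,0];w=W[q[:,1],q[:,0]];print("  hole",cv2.minEnclosingCircle((w[:,:2]*1000).astype(np.float32)))
comp((380,292),.013,.027,"riser"); comp((300,285),.013,.027,"other"); comp((335,200),.033,.046,"block")
for s in((242,186),(281,220)):
    w=W[s[1]-40:s[1]+40,s[0]-25:s[0]+25].reshape(-1,3)
    zm=np.nanmax(w[:,2]);print(s,"zmax",zm)
    t=w[w[:,2]>zm-.006];print(" knob top",len(t),cv2.minEnclosingCircle((t[:,:2]*1000).astype(np.float32)),t.mean(0))
comp((262,212),.028,.04,"rack")
for s in ((150,200),(250,320),(330,130),(375,80),(400,130),(295,150),(490,270),(410,400),(290,260)): print(s,W[s[1],s[0]])
```

```text
riser 315 1894 ((450.79486083984375, -394.40777587890625), (120.36311340332031, 52.72212600708008), 69.9549331665039) z 0.018794632864497722 mean [ 0.45019678 -0.39448724]
  hole ((450.3612976074219, -393.91558837890625), 17.28998565673828)
other 313 2087 ((444.7231140136719, -256.0962829589844), (119.82328796386719, 52.24820327758789), 63.22383117675781) z 0.018964924319979887 mean [ 0.44420423 -0.25646314]
  hole ((444.4131164550781, -255.91220092773438), 6.352036476135254)
block 780 3355 ((585.3513793945312, -316.14312744140625), (130.1715087890625, 85.31684875488281), 78.70906829833984) z 0.038764400316998675 mean [ 0.58472374 -0.31653625]
  hole ((585.3641967773438, -315.84515380859375), 17.675201416015625)
(242, 186) zmax 0.114686038938592
 knob top 205 ((612.5816040039062, -119.659423828125), 13.731645584106445) [ 0.61251906 -0.11959028  0.11099739]
(281, 220) zmax 0.08356320097225368
 knob top 175 ((564.3400268554688, -183.50303649902344), 13.616141319274902) [ 0.5643957  -0.18349771  0.0793139 ]
rack 229 1784 ((588.6405639648438, -151.61265563964844), (139.74781799316406, 62.33595657348633), 53.15632247924805) z 0.033190787278620196 mean [ 0.57946477 -0.15930922]
  hole ((551.1968383789062, -170.29855346679688), 3.5417892932891846)
  hole ((560.9723510742188, -205.33447265625), 4.673581123352051)
  hole ((570.0700073242188, -180.7178192138672), 21.909801483154297)
(150, 200) [0.58987792 0.029787   0.08795376]
(250, 320) [ 0.39775343 -0.14417431  0.08743006]
(330, 130) [ 0.73255149 -0.26572056  0.04602839]
(375, 80) [ 0.77784785 -0.33539131  0.14025986]
(400, 130) [ 0.74618501 -0.39340477  0.01649681]
(295, 150) [ 0.70065636 -0.20372428  0.03026395]
(490, 270) [ 0.49482239 -0.55205801 -0.00310156]
(410, 400) [ 0.27657141 -0.40116266  0.04121778]
(290, 260) [ 0.50431003 -0.199115    0.01204944]
```

>>> play_rows([
  {"x": 0.044,"y": 0.023,"z": 0,"roll": 8},
  {"x": 0.088,"y": 0.046,"z": 0,"roll": 16},
  {"x": 0.132,"y": 0.07,"z": 0,"roll": 24},
  {"x": 0.176,"y": 0.093,"z": 0,"roll": 32},
  {"x": 0.22,"y": 0.116,"z": 0,"roll": 40},
], claw=1)

```text
time_s: 0.6
tcp_pos: [0.3629, -0.44, 0.2272]
tcp_rot: [-2.792, -1.44, 0.0]
ft_force: [0.1, -0.6, 0.5]
finger_gap: 1.002
grip_force: 0.0
```

>>> play_rows([
  {"x": 0.044,"y": 0.023,"z": -0.03,"roll": 8},
  {"x": 0.089,"y": 0.047,"z": -0.07,"roll": 15.7},
  {"x": 0.089,"y": 0.047,"z": -0.09,"roll": 15.7},
  {"x": 0.089,"y": 0.047,"z": -0.09,"roll": 15.7},
  {"x": 0.089,"y": 0.047,"z": -0.09,"roll": 15.7},
])

```text
time_s: 1.1
tcp_pos: [0.4502, -0.394, 0.1369]
tcp_rot: [-2.572, -1.801, 0.001]
ft_force: [0.4, -0.4, -0.0]
finger_gap: 1.0
grip_force: 0.0
```

Run:
```python
from h import *
s=snapshot("wrist");save(s,"w1.png");W=pts(s)
R=cv2.Rodrigues(np.array(s["rvec"],float))[0];print(-R.T@np.array(s["tvec"]).ravel(),R[2])
m=((W[...,2]>.012)&(W[...,2]<.028)).astype(np.uint8)
n,l,st,_=cv2.connectedComponentsWithStats(m,connectivity=4)
for i in range(1,n):
    if st[i,4]>2000:
        p=W[l==i];print(st[i],cv2.minAreaRect((p[:,:2]*1000).astype(np.float32)),np.median(p[:,2]))
        c,h=cv2.findContours((l==i).astype(np.uint8),cv2.RETR_CCOMP,cv2.CHAIN_APPROX_NONE)
        for cc,hh in zip(c,h[0]):
            if hh[3]>=0 and len(cc)>20:
                q=cc[:,0];w=W[q[:,1],q[:,0]];print("  hole",cv2.minEnclosingCircle((w[:,:2]*1000).astype(np.float32)))
```

```text
[ 0.47242977 -0.33210004  0.29379373] [-0.07926167 -0.21333582 -0.9737584 ]
[   0    0   88  203 3456] ((290.8374328613281, -230.04391479492188), (165.12892150878906, 3.471100091934204), 38.092018127441406) 0.019950843718896008
[  206     0    86   156 11340] ((441.51251220703125, -263.0755920410156), (105.09025573730469, 52.59929275512695), 63.32312774658203) 0.019619943007737492
  hole ((444.9779052734375, -256.7100524902344), 5.450141429901123)
[ 288  163   70  150 8846] ((451.0161437988281, -394.72998046875), (119.79739379882812, 52.20832061767578), 70.06214141845703) 0.019403950844881813
  hole ((451.1092224121094, -394.15423583984375), 16.558191299438477)
```

View pics/w1.png

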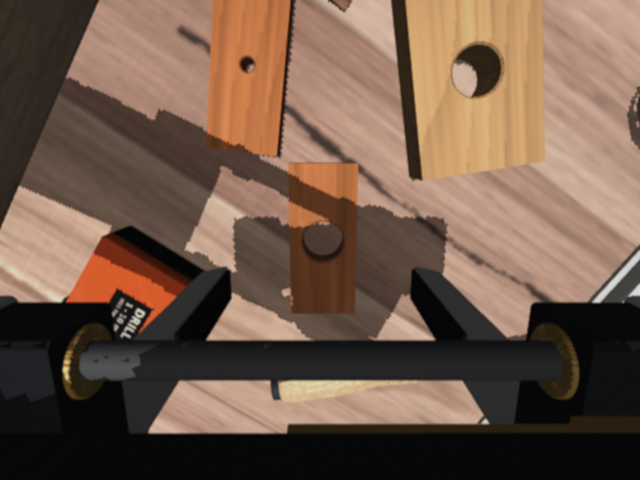

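The wrist view shows the riser (hole at pixel (322,240)) centred between the fingers, and its measured position matches the top view. I'll go down and grip.

>>> play_rows([
  {"x": 0.0005,"y": -0.0005,"z": -0.04},
  {"x": 0.0005,"y": -0.0005,"z": -0.08},
  {"x": 0.0005,"y": -0.0005,"z": -0.1},
  {"x": 0.0005,"y": -0.0005,"z": -0.11},
  {"x": 0.0005,"y": -0.0005,"z": -0.11},
])

```text
invalid input
```

>>> play_rows([
  {"z": 0},
  {"z": 0},
  {"z": 0},
  {"z": 0},
  {"z": 0},
], claw=0.4, newtons=20)

```text
invalid input
```

>>> play_rows([
  {"z": 0},
  {"z": 0},
  {"z": 0},
  {"z": 0},
  {"z": 0},
])

```text
invalid input
```

>>> play_rows([
  {"x": 0.0005,"y": -0.0005,"z": -0.04,"roll": 0},
  {"x": 0.0005,"y": -0.0005,"z": -0.08,"roll": 0},
  {"x": 0.0005,"y": -0.0005,"z": -0.1,"roll": 0},
  {"x": 0.0005,"y": -0.0005,"z": -0.11,"roll": 0},
  {"x": 0.0005,"y": -0.0005,"z": -0.11,"roll": 0},
])

```text
time_s: 1.65
tcp_pos: [0.4505, -0.3959, 0.0278]
tcp_rot: [2.575, 1.799, -0.0]
ft_force: [0.0, -0.2, -0.5]
finger_gap: 0.999
grip_force: 0.0
```

>>> play_rows([
  {"x": 0,"y": 0,"z": 0,"roll": 0},
  {"x": 0,"y": 0,"z": 0,"roll": 0},
  {"x": 0,"y": 0,"z": 0,"roll": 0},
  {"x": 0,"y": 0,"z": 0,"roll": 0},
  {"x": 0,"y": 0,"z": 0,"roll": 0},
], claw=0.4, newtons=20)

```text
time_s: 2.15
tcp_pos: [0.4513, -0.3949, 0.0279]
tcp_rot: [2.573, 1.801, 0.0]
ft_force: [0.7, 0.6, 0.1]
finger_gap: 0.613
grip_force: 0.0
```

>>> play_rows([
  {"x": 0,"y": 0,"z": 0,"roll": 0},
  {"x": 0,"y": 0,"z": 0,"roll": 0},
  {"x": 0,"y": 0,"z": 0,"roll": 0},
])

```text
time_s: 2.45
tcp_pos: [0.4513, -0.3949, 0.0277]
tcp_rot: [2.574, 1.801, 0.0]
ft_force: [0.4, 0.8, 3.3]
finger_gap: 0.553
grip_force: 20.0
```

>>> play_rows([
  {"x": 0,"y": 0,"z": 0.03,"roll": 0},
  {"x": 0,"y": 0,"z": 0.06,"roll": 0},
  {"x": 0.035,"y": 0.02,"z": 0.065,"roll": 2.2},
  {"x": 0.07,"y": 0.04,"z": 0.065,"roll": 4.4},
  {"x": 0.1,"y": 0.06,"z": 0.065,"roll": 6.5},
])

```text
time_s: 2.95
tcp_pos: [0.5523, -0.3343, 0.0925]
tcp_rot: [2.467, 1.945, 0.001]
ft_force: [0.0, -0.8, -2.2]
finger_gap: 0.552
grip_force: 20.0
```

>>> play_rows([
  {"x": 0.0345,"y": 0.019,"z": 0,"roll": 2.2},
  {"x": 0.0345,"y": 0.019,"z": 0,"roll": 2.2},
  {"x": 0.0345,"y": 0.019,"z": 0,"roll": 2.2},
  {"x": 0.0345,"y": 0.019,"z": 0,"roll": 2.2},
])

```text
time_s: 3.35
tcp_pos: [0.5844, -0.3159, 0.0918]
tcp_rot: [-2.429, -1.99, 0.002]
ft_force: [-0.4, 1.4, -2.3]
finger_gap: 0.552
grip_force: 20.0
```

Run:
```python
from h import *
print(telemetry.get_state()["tcp_pos"])
s=snapshot("wrist");save(s,"w2.png");W=pts(s)
for z0,z1 in((.034,.046),(.075,.097)):
    m=((W[...,2]>z0)&(W[...,2]<z1)).astype(np.uint8)
    n,l,st,_=cv2.connectedComponentsWithStats(m,connectivity=4)
    for i in range(1,n):
        if st[i,4]>3000:
            p=W[l==i];print(st[i],cv2.minAreaRect((p[:,:2]*1000).astype(np.float32)),np.median(p[:,2]))
```

```text
[ 0.58443001 -0.31593352  0.09179612]
[ 187    0  103   91 3696] ((566.5842895507812, -189.6822052001953), (53.18160629272461, 37.88547134399414), 13.353378295898438) 0.03955935744948464
[ 249  156  150  115 4610] ((591.878662109375, -285.8058776855469), (67.14888000488281, 84.5220947265625), 79.07239532470703) 0.03950288531284446
[  236   167   171   173 17277] ((587.3436279296875, -298.6824951171875), (85.09080505371094, 75.89720916748047), 78.69668579101562) 0.08353110301880587
```

View pics/w2.png

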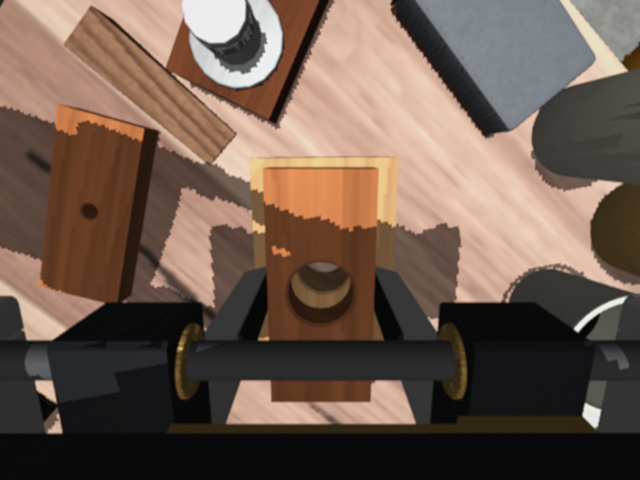

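The riser hangs square over the block and the holes line up along the centreline, with the riser hole at about (320,292). I'll lower it.

>>> play_rows([
  {"x": 0.0005,"y": 0,"z": -0.012,"roll": 0},
  {"x": 0.0005,"y": 0,"z": -0.02,"roll": 0},
  {"x": 0.0005,"y": 0,"z": -0.023,"roll": 0},
  {"x": 0.0005,"y": 0,"z": -0.0235,"roll": 0},
  {"x": 0.0005,"y": 0,"z": -0.0235,"roll": 0},
])

```text
time_s: 3.9
tcp_pos: [0.586, -0.316, 0.0688]
tcp_rot: [-2.43, -1.991, -0.0]
ft_force: [1.2, 0.1, -2.4]
finger_gap: 0.552
grip_force: 20.0
```

>>> play_rows([
  {"x": 0,"y": 0,"z": -0.001,"roll": 0},
  {"x": 0,"y": 0,"z": -0.001,"roll": 0},
  {"x": 0,"y": 0,"z": -0.001,"roll": 0},
])

```text
time_s: 4.2
tcp_pos: [0.5862, -0.3159, 0.0681]
tcp_rot: [2.43, 1.991, 0.0]
ft_force: [0.5, -0.5, -1.7]
finger_gap: 0.547
grip_force: 20.0
```

>>> play_rows([
  {"x": 0,"y": 0,"z": 0,"roll": 0},
  {"x": 0,"y": 0,"z": 0,"roll": 0},
  {"x": 0,"y": 0,"z": 0,"roll": 0},
  {"x": 0,"y": 0,"z": 0,"roll": 0},
  {"x": 0,"y": 0,"z": 0,"roll": 0},
], claw=0.75)

```text
time_s: 4.7
tcp_pos: [0.5861, -0.3159, 0.0681]
tcp_rot: [2.43, 1.991, 0.0]
ft_force: [-0.3, -0.2, 0.1]
finger_gap: 0.747
grip_force: 0.0
```

>>> play_rows([
  {"x": 0,"y": 0,"z": 0.02,"roll": 0},
  {"x": 0,"y": 0,"z": 0.06,"roll": 0},
  {"x": 0,"y": 0,"z": 0.1,"roll": 0},
  {"x": 0,"y": 0,"z": 0.13,"roll": 0},
  {"x": 0,"y": 0,"z": 0.13,"roll": 0},
])

```text
time_s: 5.2
tcp_pos: [0.5885, -0.3174, 0.2036]
tcp_rot: [2.422, 1.985, 0.005]
ft_force: [-0.0, -0.1, 0.6]
finger_gap: 0.751
grip_force: 0.0
```

>>> play_rows([
  {"x": 0.006,"y": 0.045,"z": 0,"roll": 0},
  {"x": 0.012,"y": 0.09,"z": 0,"roll": 0},
  {"x": 0.018,"y": 0.135,"z": 0,"roll": 0},
  {"x": 0.024,"y": 0.18,"z": 0,"roll": 0},
  {"x": 0.0265,"y": 0.196,"z": 0,"roll": 0},
], claw=0.55)

```text
time_s: 5.7
tcp_pos: [0.6119, -0.1155, 0.1968]
tcp_rot: [-2.424, -1.993, 0.0]
ft_force: [0.5, -0.3, 0.8]
finger_gap: 0.552
grip_force: 0.0
```

>>> play_rows([
  {"x": 0,"y": 0,"z": 0,"roll": 0},
  {"x": 0,"y": 0,"z": 0,"roll": 0},
  {"x": 0,"y": 0,"z": 0,"roll": 0},
])

```text
time_s: 6.0
tcp_pos: [0.6124, -0.1217, 0.1976]
tcp_rot: [2.431, 1.989, -0.002]
ft_force: [0.3, -0.1, 0.1]
finger_gap: 0.553
grip_force: 0.0
```

Run:
```python
from h import *
print(telemetry.get_state()["tcp_pos"])
for c in("wrist","top"):
    s=snapshot(c);save(s,c+"3.png");W=pts(s)
    for z0,z1 in((.033,.046),(.052,.067),(.1,.118)):
        m=((W[...,2]>z0)&(W[...,2]<z1)&(abs(W[...,0]-.59)<.1)&(W[...,1]>-.4)&(W[...,1]<-.08)).astype(np.uint8)
        n,l,st,_=cv2.connectedComponentsWithStats(m,connectivity=4)
        for i in range(1,n):
            if st[i,4]>150:
                p=W[l==i];q=(p[:,:2]*1000).astype(np.float32);print(c,z0,st[i],np.round(np.hstack([*cv2.minAreaRect(q)[:2],cv2.minAreaRect(q)[2]]),1),cv2.minEnclosingCircle(q) if z0>.09 else '',np.median(p[:,2]))
                k,h=cv2.findContours((l==i).astype(np.uint8),cv2.RETR_CCOMP,cv2.CHAIN_APPROX_NONE)
                for cc,hh in zip(k,h[0]):
                    if hh[3]>=0 and len(cc)>20:
                        q=cc[:,0];w=W[q[:,1],q[:,0]];print("  hole",cv2.minEnclosingCircle((w[:,:2]*1000).astype(np.float32)))
```

```text
[ 0.61241243 -0.12167034  0.19756655]
wrist 0.033 [ 267  184   99  155 3437] [ 589.2 -151.2  139.9   61.9   53.1]  0.033891365766243055
  hole ((573.7821044921875, -212.00689697265625), 3.9286396503448486)
  hole ((583.0073852539062, -202.84019470214844), 5.9831976890563965)
  hole ((589.7793579101562, -158.1605224609375), 5.098214626312256)
  hole ((586.8790893554688, -151.2325439453125), 4.104018688201904)
wrist 0.033 [390 252  30  50 444] [ 679.  -183.8   48.8   22.    89.9]  0.03363191648814581
wrist 0.033 [291 380  16  43 650] [ 556.  -288.3   49.6   14.9   78. ]  0.03901639387266105
wrist 0.033 [362 380  15  43 580] [ 624.5 -302.4   49.8   13.9   78.9]  0.039151266141687915
wrist 0.052 [269 295  30  19 187] [ 569.8 -175.6   10.    26.    58.4]  0.059417246622095465
wrist 0.052 [ 307  380   56   43 2305] [ 593.3 -280.1   47.6   51.6   78.1]  0.05909802690706435
wrist 0.1 [ 302  226   40   41 1304] [ 613.3 -119.1   27.6   27.6   83.3] ((613.1558227539062, -118.91970825195312), 14.185013771057129) 0.11122384374274166
top 0.033 [ 317  183   83   61 1361] [ 585.7 -316.2  130.1   85.    78.9]  0.03887098571429927
  hole ((590.088623046875, -316.47711181640625), 67.94832611083984)
top 0.033 [253 206  51  37 480] [ 572.2 -176.8   75.6   56.7   49.9]  0.03827906797242087
top 0.052 [ 321  188   76   45 1931] [ 585.6 -315.4  119.8   53.4   78.6]  0.058712311411244424
  hole ((584.5557861328125, -314.959228515625), 17.341075897216797)
top 0.1 [233 176  15  19 211] [ 611.9 -123.    20.4   27.8   80.3] ((612.236328125, -119.80615234375), 14.11857795715332) 0.11046398901433407
```

View pics/wrist3.png

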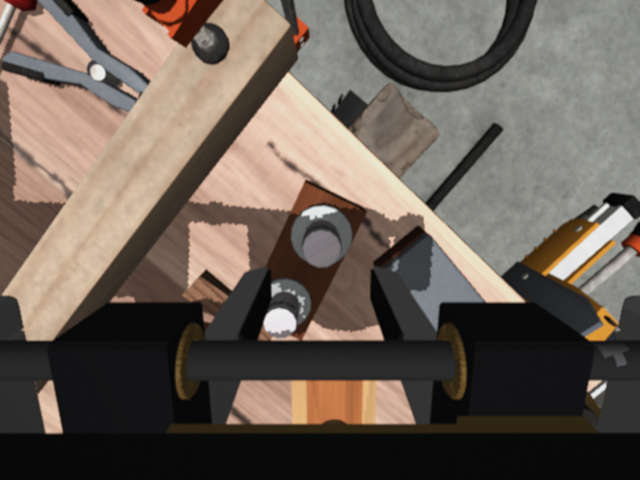

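The wrist view shows the long pin's knob at (322,245) between the fingers, with the short pin clear of them. The top camera puts the riser within 1 mm and 0.3° of the block. I'll grip the knob next.

>>> play_rows([
  {"x": 0.0005,"y": 0.0005,"z": 0,"roll": 0},
  {"x": 0.0005,"y": 0.0005,"z": -0.03,"roll": 0},
  {"x": 0.0005,"y": 0.0005,"z": -0.06,"roll": 0},
  {"x": 0.0005,"y": 0.0005,"z": -0.085,"roll": 0},
  {"x": 0.0005,"y": 0.0005,"z": -0.099,"roll": 0},
])

```text
time_s: 6.6
tcp_pos: [0.6117, -0.1197, 0.0966]
tcp_rot: [-2.429, -1.988, 0.003]
ft_force: [-0.9, -0.4, 0.7]
finger_gap: 0.552
grip_force: 0.0
```

>>> play_rows([
  {"x": 0,"y": 0,"z": 0,"roll": 0},
  {"x": 0,"y": 0,"z": 0,"roll": 0},
  {"x": 0,"y": 0,"z": 0,"roll": 0},
])

```text
time_s: 6.9
tcp_pos: [0.614, -0.1199, 0.1002]
tcp_rot: [2.429, 1.989, 0.002]
ft_force: [-0.2, -0.1, 0.2]
finger_gap: 0.551
grip_force: 0.0
```

>>> play_rows([
  {"x": 0,"y": 0,"z": 0,"roll": 0},
  {"x": 0,"y": 0,"z": 0,"roll": 0},
  {"x": 0,"y": 0,"z": 0,"roll": 0},
  {"x": 0,"y": 0,"z": 0,"roll": 0},
  {"x": 0,"y": 0,"z": 0,"roll": 0},
], claw=0.1, newtons=25)

```text
time_s: 7.4
tcp_pos: [0.6133, -0.1194, 0.0995]
tcp_rot: [2.43, 1.991, 0.001]
ft_force: [0.9, 0.3, 1.8]
finger_gap: 0.292
grip_force: 25.0
```

>>> play_rows([
  {"x": 0,"y": 0,"z": 0,"roll": 0},
  {"x": 0,"y": 0,"z": 0,"roll": 0},
])

```text
time_s: 7.6
tcp_pos: [0.6133, -0.1194, 0.0994]
tcp_rot: [2.43, 1.991, 0.001]
ft_force: [-0.3, -0.6, 3.9]
finger_gap: 0.297
grip_force: 25.0
```

>>> play_rows([
  {"x": 0,"y": 0,"z": 0.01,"roll": 0},
  {"x": 0,"y": 0,"z": 0.03,"roll": 0},
  {"x": 0,"y": 0,"z": 0.055,"roll": 0},
  {"x": 0,"y": 0,"z": 0.08,"roll": 0},
  {"x": 0,"y": 0,"z": 0.085,"roll": 0},
])

```text
time_s: 8.1
tcp_pos: [0.6145, -0.1198, 0.187]
tcp_rot: [2.427, 1.988, 0.004]
ft_force: [0.0, -1.0, -1.8]
finger_gap: 0.294
grip_force: 25.0
```

>>> play_rows([
  {"x": -0.005,"y": -0.035,"z": 0,"roll": 0},
  {"x": -0.011,"y": -0.08,"z": 0,"roll": 0},
  {"x": -0.018,"y": -0.125,"z": 0,"roll": 0},
  {"x": -0.024,"y": -0.165,"z": 0,"roll": 0},
  {"x": -0.028,"y": -0.196,"z": 0,"roll": 0},
])

```text
time_s: 8.6
tcp_pos: [0.5837, -0.3175, 0.1825]
tcp_rot: [-2.43, -1.988, 0.002]
ft_force: [1.1, 0.5, -1.5]
finger_gap: 0.291
grip_force: 25.0
```

>>> play_rows([
  {"x": 0,"y": 0,"z": 0,"roll": 0},
  {"x": 0,"y": 0,"z": 0,"roll": 0},
  {"x": 0,"y": 0,"z": 0,"roll": 0},
  {"x": 0,"y": 0,"z": 0,"roll": 0},
])

```text
time_s: 9.0
tcp_pos: [0.5852, -0.3138, 0.1837]
tcp_rot: [-2.428, -1.992, -0.0]
ft_force: [-0.2, -0.6, -0.8]
finger_gap: 0.294
grip_force: 25.0
```

Run:
```python
from h import *
print(telemetry.get_state()["tcp_pos"])
a=snapshot("scene");save(a,"s4.png")
b=a["frame"][150:390,200:520];cv2.imwrite("pics/s4c.png",cv2.resize(cv2.cvtColor(b,cv2.COLOR_RGB2BGR),None,fx=2.4,fy=2.4))
```

```text
[ 0.58516146 -0.31381715  0.18370687]
```

View pics/s4c.png

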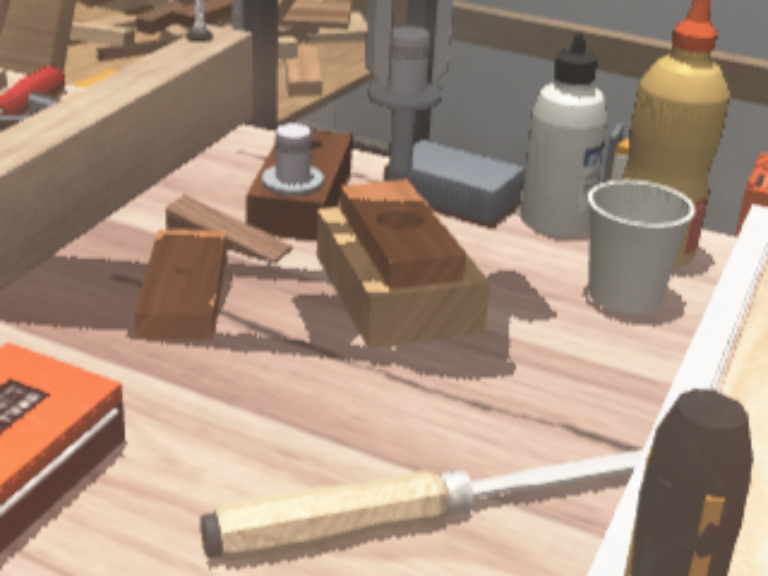

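The pin hangs upright in the jaws above the riser hole (crop pixel (400,170) over (402,217)). I'll lower it in.

>>> play_rows([
  {"x": 0,"y": 0,"z": 0,"roll": 0},
  {"x": 0,"y": 0,"z": 0,"roll": 0},
  {"x": 0,"y": 0,"z": -0.015,"roll": 0},
  {"x": 0,"y": 0,"z": -0.03,"roll": 0},
  {"x": 0,"y": 0,"z": -0.04,"roll": 0},
])

```text
time_s: 9.55
tcp_pos: [0.5848, -0.3148, 0.1431]
tcp_rot: [-2.429, -1.991, 0.0]
ft_force: [-1.2, -0.4, -0.8]
finger_gap: 0.294
grip_force: 25.0
```

>>> play_rows([
  {"x": 0,"y": 0,"z": -0.01,"roll": 0},
  {"x": 0,"y": 0,"z": -0.022,"roll": 0},
  {"x": 0,"y": 0,"z": -0.034,"roll": 0},
  {"x": 0,"y": 0,"z": -0.042,"roll": 0},
  {"x": 0,"y": 0,"z": -0.046,"roll": 0},
])

```text
time_s: 10.05
tcp_pos: [0.5846, -0.3151, 0.0967]
tcp_rot: [-2.429, -1.99, 0.001]
ft_force: [-0.5, -0.2, -1.1]
finger_gap: 0.29
grip_force: 25.0
```

>>> play_rows([
  {"x": 0,"y": 0,"z": 0,"roll": 0},
  {"x": 0,"y": 0,"z": -0.002,"roll": 0},
  {"x": 0,"y": 0,"z": -0.004,"roll": 0},
  {"x": 0,"y": 0,"z": -0.004,"roll": 0},
  {"x": 0,"y": 0,"z": -0.004,"roll": 0},
])

```text
time_s: 10.55
tcp_pos: [0.5852, -0.3154, 0.0942]
tcp_rot: [2.43, 1.991, 0.0]
ft_force: [-0.4, 0.5, -2.0]
finger_gap: 0.296
grip_force: 25.0
```

>>> play_rows([
  {"x": 0,"y": 0,"z": -0.001,"roll": 0},
  {"x": 0,"y": 0,"z": -0.001,"roll": 0},
  {"x": 0,"y": 0,"z": -0.001,"roll": 0},
])

```text
time_s: 10.85
tcp_pos: [0.5853, -0.3155, 0.0935]
tcp_rot: [2.429, 1.99, 0.0]
ft_force: [-0.3, 1.1, 1.7]
finger_gap: 0.296
grip_force: 25.0
```

>>> play_rows([
  {"x": 0,"y": 0,"z": 0,"roll": 0},
  {"x": 0,"y": 0,"z": 0,"roll": 0},
  {"x": 0,"y": 0,"z": 0,"roll": 0},
  {"x": 0,"y": 0,"z": 0,"roll": 0},
  {"x": 0,"y": 0,"z": 0,"roll": 0},
], claw=0.6)

```text
time_s: 11.35
tcp_pos: [0.5851, -0.3153, 0.093]
tcp_rot: [2.43, 1.991, 0.0]
ft_force: [0.4, -0.0, -0.3]
finger_gap: 0.599
grip_force: 0.0
```

>>> play_rows([
  {"x": 0,"y": 0,"z": 0.02,"roll": 0},
  {"x": 0,"y": 0,"z": 0.05,"roll": 0},
  {"x": 0,"y": 0,"z": 0.09,"roll": 0},
  {"x": 0,"y": 0,"z": 0.12,"roll": 0},
  {"x": 0,"y": 0,"z": 0.13,"roll": 0},
])

```text
time_s: 11.85
tcp_pos: [0.5865, -0.3163, 0.227]
tcp_rot: [2.425, 1.987, 0.003]
ft_force: [-0.1, -0.8, 0.3]
finger_gap: 0.604
grip_force: 0.0
```

>>> play_rows([
  {"x": -0.03,"y": 0.03,"z": 0,"roll": 0},
  {"x": -0.06,"y": 0.06,"z": 0,"roll": 0},
  {"x": -0.09,"y": 0.09,"z": 0,"roll": 0},
  {"x": -0.09,"y": 0.09,"z": 0,"roll": 0},
  {"x": -0.09,"y": 0.09,"z": 0,"roll": 0},
])

```text
time_s: 12.35
tcp_pos: [0.4945, -0.2247, 0.2225]
tcp_rot: [-2.429, -1.992, 0.0]
ft_force: [-0.6, -0.5, -0.6]
finger_gap: 0.598
grip_force: 0.0
```

Run:
```python
from h import *
s=snapshot("top");W=pts(s)
for z0,z1 in((.033,.046),(.052,.0615),(.098,.118)):
    m=((W[...,2]>z0)&(W[...,2]<z1)&(abs(W[...,0]-.59)<.1)&(W[...,1]>-.4)&(W[...,1]<-.23))
    p=W[m];r=cv2.minAreaRect((p[:,:2]*1000).astype(np.float32));print(len(p),r,np.median(p[:,2]))
a=snapshot("scene")
b=a["frame"][150:390,200:520];cv2.imwrite("pics/s5c.png",cv2.resize(cv2.cvtColor(b,cv2.COLOR_RGB2BGR),None,fx=2.4,fy=2.4))
```

```text
780 ((581.5421142578125, -335.9012756347656), (89.86017608642578, 84.38756561279297), 79.1732177734375) 0.03891184689502122
752 ((580.6163330078125, -339.5420837402344), (70.49440002441406, 52.894691467285156), 78.66954040527344) 0.058693105411677896
101 ((580.06982421875, -321.7314453125), (11.659319877624512, 26.159513473510742), 58.82949447631836) 0.10440110159509661
```

View pics/s5c.png

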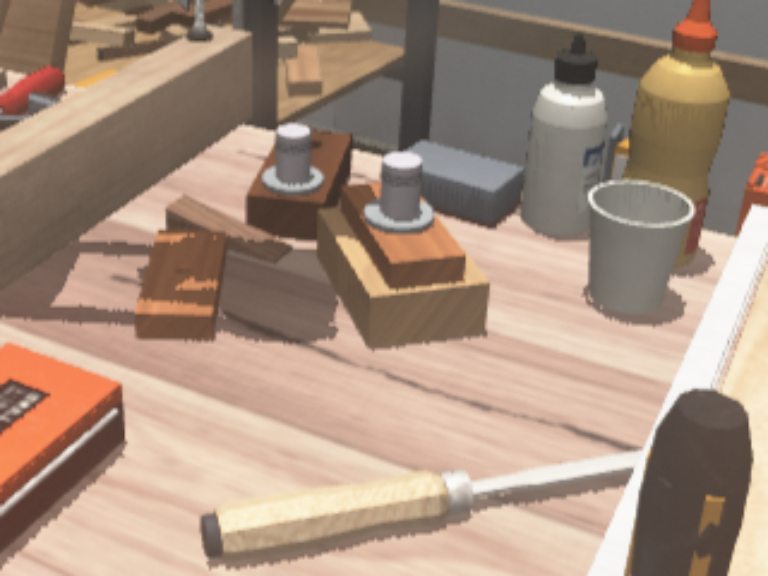

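The pin (crop pixel (402,190)) stands upright with its flange on the riser. The riser sits square on the block and nothing is touching them, so I'll hand in.

```bash
python3 -c "
from cell import bot
print(bot.finish_job())"
```

```text
the job is handed in; nothing more can be done
None
```

I handed the job in at about 12.5 s of the 58 s limit: the riser is square on the base block (within 1 mm and 0.3° before the pin went in), and the long pin stands through both holes with its flange on the riser and the gripper clear; the judge's result was not shown.

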